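Let a wound-up ribbon rail down level with its neighbour

TASK

Two ribbon rails stand on the stall table, each on its own hand winch, and one is wound up higher than the other. Lift the pawl of the higher rail's winch by its round grip and hold it up while the crank turns back and the rail sinks, then let the pawl drop back between the ratchet teeth so that the rail is caught level with the lower one, to within a finger's breadth (about 15 mm). Leave the lower rail and its pawl as they are.

Things in the scene. Friction and masses are not known exactly. Their poses are not given: they have to be found in the camera images.
- high_pawl (a point): Centre of the flat black disc, 32 mm across, 14 mm thick, upright, at the robot-side end of the steel pawl bar; at rest 140 mm above the table. Its faces look along this point's y: pinch it from above along y. x runs along the bar to the pivot (axis y) 150 mm away. It springs down with 1 to 2 N. Clears the teeth 20 mm up; lift it 28 to 40 mm (stop at 60).
- high_rail (a point): The rail that starts 25 to 160 mm higher: a steel bar 210 mm long (along y) with four 62 mm ribbon spools, on a grey sleeve on a 336 mm post. The point: the sleeve's robot-side face at bar height, 172 mm beyond the disc along x. With its pawl held up the crank turns back against a brake and the rail sinks at 12 to 27 mm/s; with it let go, it stops at the next tooth (8 mm a tooth).
- low_rail (a point): The same point of the lower rail, the height to match, on the other, identical winch. It stays where it is. On both winches the crank is on the +y side, 60 mm or more from the disc's plane, and stays below 165 mm.
- low_pawl (a point): Centre of the disc on the lower rail's pawl, identical to the first. Leave it alone.

How it is judged:
On the way:
1. the higher rail's pawl is lifted clear of the ratchet (height (world z) of high_pawl above 0.163 m), for 0.2 s.
At the end, for the whole second after the job is handed in: The rail that was higher stands within 20 mm of the other's height, its pawl is back in a tooth gap (disc less than 150 mm above the table), and the lower rail is where it was (within 8 mm) (z of high_rail in the frame of low_rail between -0.02 and 0.02 m and height (world z) of high_pawl below 0.15 m and distance of low_rail from where it was at the start of the episode below 0.008 m); the robot touches nothing.
It fails at once if the lower rail or its pawl is moved (distance of low_rail from where it was at the start of the episode above 0.012 m or distance of low_pawl from where it was at the start of the episode above 0.02 m).
It also fails if it takes over 48 s, if anything falls off the work surface, if the arm or the gripper's body presses on something with over 40 N, if the wrist force passes 120 N, or if a joint passes its speed limit or range.

ROBOT

A 7-joint arm with a two-finger parallel gripper is mounted at the origin on the work surface. World frame = base frame: x ahead of the robot, y to its left, z up, the work surface at z = 0. Lengths are in m, angles in rad, forces in N, time in s.
With the tool pointing down it reaches from about 0.4 to 0.875 m from the base axis. Payload 4.4 kg.
Tool frame: the origin (TCP) lies midway between the tips of the shut fingers; the grasp point (between the pads) lies 19 mm behind it; z points along the fingers, y is the line along which they close (so a half turn about z gives the same grasp; the last joint's range is limited). The gripper opens to 85 mm and grips with 20 to 120 N. Pads are 22 mm wide; open, the fingers measure 114 mm over their backs; the gripper's body (76 mm by 85 mm) begins 54 mm behind the grasp point. The pads swing forward as they close: fully open they stand 13 mm farther back than shut.
Start: joints at [1.233, 0.628, 0.038, 1.517, -0.027, 0.996, -0.02], TCP at [0.175, -0.626, 0.231] pointing down, gripper open.
Joint ranges: [-3.06, 3.06], [-0.37, 2.12], [-1.25, 1.32], [0.18, 2.47], [-1.1, 4.24], [0.23, 1.98], [-2.94, 2.94]. Speed limits (rad/s): [2.57, 2.57, 3.14, 3.14, 3.14, 3.14, 3.14].

INTERFACE

Orientations are given as a unit quaternion [w, x, y, z].
In Python, from plant import get_obs, snapshot, job_done gives the robot as it stands.
- The arm moves only by the tool carry_out, never from a script. Its argument "motion" is text: rows parted by semicolons, each of 7 numbers parted by spaces: the shift along the world's x, y, z normalised to -1 to 1, where 1 is 0.04 m, then the turn, a rotation vector about the world's x, y, z normalised to -1 to 1, where 1 is 60 degrees, then the gripper's target within -1 to 1 (fully open at 1, half-way at 0, shut at -1). In form: x y z wx wy wz claw; .... A call has 1 to 12 rows; each row shifts and turns the commanded pose from where the row before left it; what a row does not reach is not made up. A row lasts 1/8 s, in which the tool goes at most 62.5 mm and 10.7 degrees, less where a joint would pass 70% of its speed; a pose out of reach is approached as far as the arm can. A call with a number of a shift or a turn outside -1 to 1 is refused whole. A call with a gripper value outside its range is refused whole. The fingers move at their own pace and stop on an object; "grip_force" is the grip in N (left out, the last holds). Time passes only in rows, so rows that do not move let the fingers close. It gives the time, the measured TCP pose, the force, the opening and the grip force at its end, in the units of the state.
- get_obs(): the state, without advancing time (a new reading comes with each control period).
- snapshot(name): name is "side" or "top" or "wrist"; returns a dict with "image" (480x640x3 uint8, blue, green, red), "z_map" (480x640 float32, m along the optical axis (not along the pixel's ray), 0 where there is no reading), "K" (3x3 intrinsics, pixels), "rvec" (rotation vector, rad) and "tvec" (3), from world to camera coordinates, as OpenCV has them; the wrist camera has in their place "hand_eye" (4x4, takes a point from camera to tool coordinates, whose origin is the TCP and whose axes are the flange's). Camera axes: x right, y down, z forward; pixel columns grow to the right and rows downward; lengths in m; the calibration is good to about 2 mm. A picture is of the moment at which its call begins: read the wrist's pose just before it.
- job_done(): hands the job in; it is judged then, once.
The state is a dict: "t": time; "joint_positions": joint angles; "joint_velocities": joint speeds; "joint_efforts": joint torques, N m; "ee_pos": TCP position; "orientation": TCP orientation; "force": force on the tool from outside, world axes, zero at the start; "moment": the same for the moment, N m; "finger_gap": finger opening in m; "gripper_force": force on a finger pad.
Only numpy, scipy, OpenCV 4.12 (cv2) and the standard library are available. Lean on these libraries where they do the work, as an engineer would, in place of code of your own. Each camera call takes 0.05 s, during which the arm holds its last target. There are 200 camera calls.

## Working session

There is one attempt and no reset: what is moved stays moved. The work goes in short steps, Python scripts to look and compute and a tool call to move; the robot and the scene stay as the last step left them, time stands still between calls to the robot, and variables do not carry over. Pictures are saved under pics/ and viewed, at most 10 in all, crops included, and the job is handed in when it is done.

Besides the shell and the picture viewer there is one more tool, called after "Call:" as name(argument=value, ...) on one line, values as JSON. carry_out: Moves the arm, as the interface text tells. Its arguments: {"type":"object","properties":{"motion":{"type":"string"},"grip_force":{"type":"number"}},"required":["motion"]}

```bash
mkdir -p pics; cat > h.py <<'E'
import numpy as np, cv2
from plant import get_obs, snapshot, job_done
def cloud(s):
    z=s["z_map"].astype(float);K=s["K"];v,u=np.indices(z.shape)
    p=np.stack([(u-K[0,2])/K[0,0]*z,(v-K[1,2])/K[1,1]*z,z],-1)
    R=cv2.Rodrigues(np.array(s["rvec"],float))[0]
    w=(p-np.array(s["tvec"],float).ravel())@R
    w[z<=0]=np.nan
    return w
E
python3 - <<'E'
from h import *
for n in("side","top"):
    s=snapshot(n);cv2.imwrite(f"pics/{n}.png",s["image"]);np.save(n+".npy",cloud(s))
o=get_obs();print(o["t"],o["ee_pos"],o["orientation"],o["finger_gap"])
E
```

```text
0.1 [ 0.17437869 -0.62557838  0.23048093] [-8.59132436e-04  9.90781762e-01  1.35464934e-01 -1.19683225e-04] 0.08543356249217182
```

View pics/side.png

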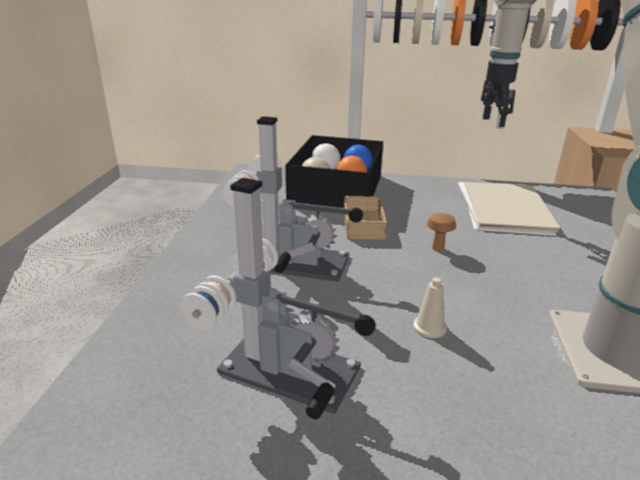

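View pics/top.png

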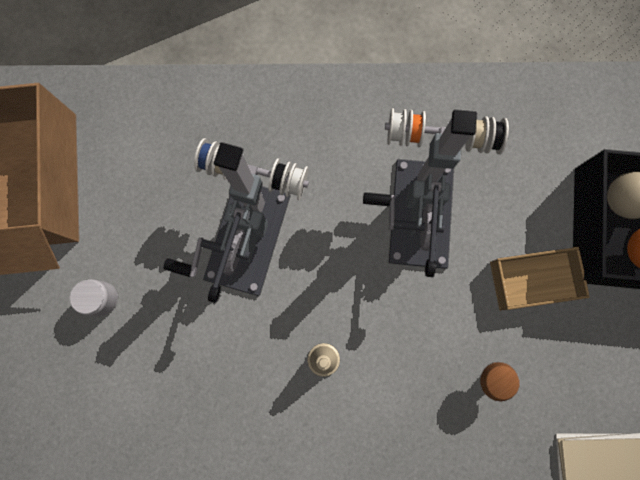

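The side view shows the discs at (365,325) and (356,215) and the sleeves at about (253,288) and (270,180). In the top view the discs are at (214,293) and (431,268). Next I measure these.

```bash
python3 - <<'E'
from h import *
S=np.load("side.npy");T=np.load("top.npy")
np.set_printoptions(precision=3,suppress=True)
def m(A,u,v,r=2): return np.nanmedian(A[v-r:v+r+1,u-r:u+r+1].reshape(-1,3),0)
print("side discs",m(S,365,325),m(S,356,215))
print("sleeves",m(S,262,290),m(S,244,288),m(S,275,180),m(S,264,180))
print("spools side",m(S,203,308),m(S,240,182))
for n,u0,u1,v0,v1 in(("L",190,240,270,310),("R",415,450,250,285)):
    w=T[v0:v1,u0:u1].reshape(-1,3);w=w[(w[:,2]>.125)&(w[:,2]<.17)]
    print("top disc",n,len(w),w.min(0),w.max(0),w.mean(0))
    print(w[np.argsort(w[:,0])[::max(1,len(w)//15)]])
for n,(u0,u1,v0,v1) in dict(LL=(195,220,135,178),LR=(270,312,155,202),RL=(383,428,105,148),RR=(470,512,112,156)).items():
    w=T[v0:v1,u0:u1].reshape(-1,3);w=w[w[:,2]>.12]
    print("spool",n,len(w),w.min(0),w.max(0),np.percentile(w[:,2],95),w.mean(0))
for n,u,v in(("L",229,158),("R",464,122)): print("posttop",m(T,u,v))
E
```

```text
side discs [0.464 0.182 0.145] [ 0.507 -0.2    0.142]
sleeves [0.632 0.136 0.159] [0.659 0.142 0.163] [ 0.684 -0.201  0.209] [ 0.708 -0.203  0.208]
spools side [0.703 0.207 0.167] [0.66  0.123 0.336]
top disc L 269 [0.45  0.16  0.127] [0.506 0.186 0.159] [0.474 0.171 0.151]
[[0.45  0.175 0.14 ]
 [0.454 0.171 0.134]
 [0.456 0.171 0.15 ]
 [0.459 0.179 0.157]
 [0.461 0.173 0.154]
 [0.465 0.17  0.158]
 [0.467 0.179 0.155]
 [0.47  0.176 0.157]
 [0.472 0.168 0.153]
 [0.475 0.175 0.155]
 [0.477 0.167 0.15 ]
 [0.481 0.166 0.144]
 [0.486 0.165 0.15 ]
 [0.491 0.163 0.152]
 [0.496 0.167 0.152]
 [0.502 0.166 0.15 ]]
top disc R 229 [ 0.495 -0.214  0.126] [ 0.54  -0.198  0.161] [ 0.514 -0.205  0.15 ]
[[ 0.495 -0.208  0.148]
 [ 0.498 -0.207  0.151]
 [ 0.5   -0.202  0.15 ]
 [ 0.502 -0.203  0.156]
 [ 0.504 -0.2    0.154]
 [ 0.507 -0.199  0.148]
 [ 0.509 -0.21   0.156]
 [ 0.511 -0.21   0.155]
 [ 0.515 -0.2    0.128]
 [ 0.517 -0.209  0.154]
 [ 0.52  -0.201  0.143]
 [ 0.522 -0.203  0.15 ]
 [ 0.526 -0.208  0.153]
 [ 0.53  -0.212  0.149]
 [ 0.534 -0.205  0.141]
 [ 0.54  -0.21   0.152]]
spool LL 757 [0.638 0.133 0.135] [0.744 0.212 0.34 ] 0.33623024653569705 [0.698 0.184 0.191]
spool LR 1077 [0.632 0.009 0.129] [0.705 0.078 0.191] 0.1870487384605922 [0.665 0.044 0.172]
spool RL 1149 [ 0.713 -0.197  0.174] [ 0.779 -0.124  0.237] 0.2326435534457746 [ 0.741 -0.159  0.218]
spool RR 1282 [ 0.685 -0.334  0.179] [ 0.764 -0.233  0.339] 0.3363601044807731 [ 0.723 -0.292  0.233]
posttop [0.648 0.119 0.337]
posttop [ 0.702 -0.225  0.336]
```

```bash
python3 - <<'E'
from h import *
T=np.load("top.npy");S=np.load("side.npy")
# high (right) winch: spool axis yaw and disc/bar direction
for n,a,b,x0 in(("hi",(105,156),(383,512),.2),("lo",(135,202),(195,312),.15)):
    w=T[a[0]:a[1],b[0]:b[1]].reshape(-1,3);w=w[(w[:,2]>x0)&(w[:,2]<x0+.05)]
    t=np.percentile(w[:,2],98);q=w[w[:,2]>t-.006]
    d=cv2.fitLine(q[:,:2].astype(np.float32),cv2.DIST_HUBER,0,.01,.01).ravel()
    print(n,t,"yaw of y deg",np.degrees(np.arctan2(d[1],d[0]))%180,q.mean(0))
w=T[240:290,415:450].reshape(-1,3);w=w[(w[:,2]>.135)&(w[:,2]<.175)]
d=w[w[:,0]<.53];print("disc ext",np.percentile(d,[1,50,99],0))
A=S[200:232,340:372].reshape(-1,3);A=A[(np.hypot(A[:,0]-.51,A[:,1]+.205)<.04)&(A[:,2]>.11)]
print("side disc",np.percentile(A,[2,50,98],0))
b=S[195:230,290:350].reshape(-1,3);b=b[(abs(b[:,1]+.21)<.03)&(b[:,2]>.14)&(b[:,2]<.18)&(b[:,0]>.53)&(b[:,0]<.65)]
d=cv2.fitLine(b.astype(np.float32),cv2.DIST_HUBER,0,.01,.01).ravel();print("bar",len(b),d)
E
```

```text
hi 0.24124415562491258 yaw of y deg 59.988693 [ 0.69670308 -0.21922295  0.24206763]
lo 0.1901060510602021 yaw of y deg 72.6651 [0.67577455 0.10715207 0.18788705]
disc ext [[ 0.49505238 -0.21294246  0.136392  ]
 [ 0.51049464 -0.20474323  0.1525521 ]
 [ 0.52938527 -0.19818301  0.15874269]]
side disc [[ 0.49407607 -0.21098323  0.1270013 ]
 [ 0.5117346  -0.20113671  0.14524507]
 [ 0.54210535 -0.19664264  0.15560673]]
bar 321 [ 9.94905531e-01 -1.00811601e-01  1.01599995e-04  5.91179848e-01
 -2.11562291e-01  1.47646949e-01]
```

Call:
carry_out(motion="0.76 0.95 0 0 0 -0.12 0.2; 0.76 0.95 0 0 0 -0.12 0.2; 0.76 0.95 0 0 0 -0.12 0.2; 0.76 0.95 0 0 0 0 0.2; 0.76 0.95 0 0 0 0 0.2; 0.76 0.95 0 0 0 0 0.2; 0.76 0.95 0 0 0 0 0.2; 0.76 0.95 0 0 0 0 0.2; 0.76 0.95 0 0 0 0 0.2; 0.76 0.95 0 0 0 0 0.2; 0.76 0.95 0 0 0 0 0.2; 0 0 0 0 0 0 0.2", grip_force=35)

```text
t: 1.6
ee_pos: [0.5116, -0.2033, 0.2308]
orientation: [-0.001, 0.999, -0.049, 0.0]
force: [-0.2, -0.4, -1.0]
finger_gap: 0.0516
gripper_force: 0.0
```

```bash
python3 - <<'E'
from h import *
from scipy.spatial.transform import Rotation as Ro
o=get_obs();s=snapshot("wrist");cv2.imwrite("pics/w1.png",s["image"])
K=s["K"];z=s["z_map"].astype(float);v,u=np.indices(z.shape)
p=np.stack([(u-K[0,2])/K[0,0]*z,(v-K[1,2])/K[1,1]*z,z],-1)
H=np.array(s["hand_eye"]);q=o["orientation"]
w=(p@H[:3,:3].T+H[:3,3])@Ro.from_quat([q[1],q[2],q[3],q[0]]).as_matrix().T+o["ee_pos"]
np.save("w1.npy",w)
m=(z>0)&(np.hypot(w[...,0]-.511,w[...,1]+.206)<.035)&(w[...,2]>.11)&(w[...,2]<.18)
d=w[m];print(len(d),np.percentile(d,[1,50,99],0),np.argwhere(m).mean(0)[::-1])
d=d[d[:,0]<.52];print(np.percentile(d,[2,50,98],0))
E
```

```text
1782 [[ 0.4945505  -0.21554541  0.14180223]
 [ 0.51735993 -0.20927893  0.15228252]
 [ 0.54469606 -0.2010116   0.15635375]] [330.21661055 235.27104377]
[[ 0.49478686 -0.21500386  0.14780445]
 [ 0.50957931 -0.20807464  0.15391624]
 [ 0.51964664 -0.20107361  0.15628759]]
```

View pics/w1.png

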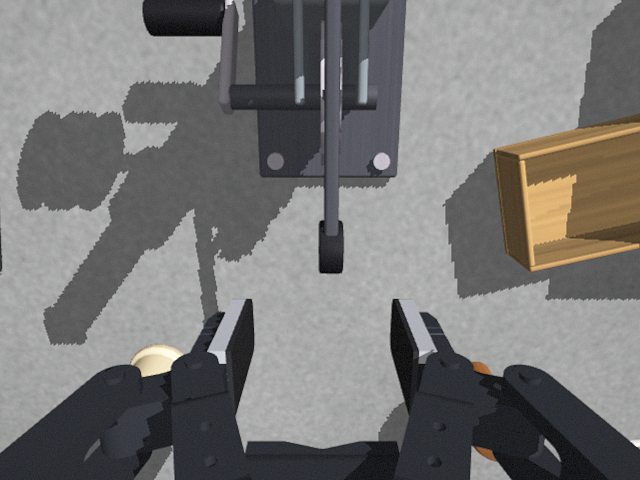

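The wrist view shows the disc at (331,247), aligned with the fingers, with clear space on both sides. Its centre is at about (0.511, -0.208). I'll go down and close on it.

Call:
carry_out(motion="0 -0.12 -0.7 0 0 0 0.2; 0 0 -0.7 0 0 0 0.2; 0 0 -0.7 0 0 0 0.2; 0 0 -0.5 0 0 0 0.2; 0 0 -0.07 0 0 0 0; 0 0 0 0 0 0 -0.5; 0 0 0 0 0 0 -1; 0 0 0 0 0 0 -1; 0 0 0 0 0 0 -1; 0 0 0 0 0 0 -1", grip_force=35)

```text
t: 2.9
ee_pos: [0.5091, -0.2081, 0.1253]
orientation: [-0.003, 0.999, -0.051, -0.0]
force: [-0.0, 10.7, 0.8]
finger_gap: 0.0137
gripper_force: 36.2
```

```bash
cat > mon.py <<'E'
from h import *
T=cloud(snapshot("top"));S=cloud(snapshot("side"))
R=lambda A,c,r:(lambda w:w[(np.hypot(*(w[:,:2]-c).T)<r)&(w[:,2]>.08)&(w[:,2]<.26)])(A.reshape(-1,3))
for n,c in(("hi_left",(.741,-.165)),("lo_right",(.662,.04))):
    a=R(T,np.array(c),.03);b=R(S,np.array(c),.03)
    print(n,len(a),np.percentile(a[:,2],[90,98]) if len(a) else"",len(b),np.percentile(b[:,2],[2,50,98]) if len(b) else "")
d=R(S,np.array((.511,-.208)),.03);print("t",get_obs()["t"])
E
python3 mon.py; python3 - <<'E'
from h import *
s=snapshot("side");cv2.imwrite("pics/s2.png",np.hstack([cv2.resize(s["image"],(400,300)),cv2.resize(snapshot("top")["image"],(400,300))]))
E
```

```text
hi_left 878 [0.23005183 0.23380407] 149 [0.21819238 0.2278814  0.23374952]
lo_right 838 [0.18290153 0.18691127] 301 [0.14003736 0.16812844 0.18416695]
t 3.0
```

View pics/s2.png

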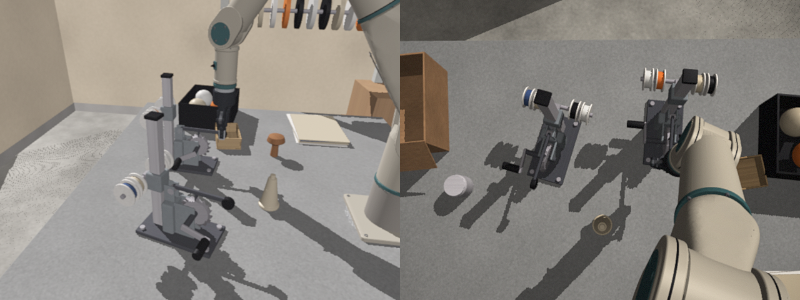

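The gripper is on the disc, and the top view still shows both sets of spools (high at (655,80) in the composite). The height difference is about 47 mm. Lifting now.

Call:
carry_out(motion="0.01 0.03 0.3 0 0 0 -1; 0.01 0 0.3 0 0 0 -1; 0.02 0 0.25 0 0 0 -1; 0 0 0 0 0 0 -1; 0 0 0 0 0 0 -1; 0 0 0 0 0 0 -1")

```text
t: 3.85
ee_pos: [0.514, -0.2086, 0.16]
orientation: [-0.001, 0.999, -0.051, 0.003]
force: [5.1, 7.7, -0.5]
finger_gap: 0.0132
gripper_force: 34.9
```

```bash
python3 mon.py
```

```text
hi_left 854 [0.2183412  0.22168134] 16 [0.21302898 0.218384   0.22002263]
lo_right 838 [0.18328842 0.18700695] 306 [0.14010639 0.16846924 0.18399279]
t 3.95
```

Call:
carry_out(motion="0 0 0 0 0 0 -1; 0 0 0 0 0 0 -1; 0 0 0 0 0 0 -1; 0 0 0 0 0 0 -1")

```text
t: 4.45
ee_pos: [0.514, -0.2086, 0.16]
orientation: [-0.001, 0.999, -0.051, 0.003]
force: [4.1, 7.4, -1.1]
finger_gap: 0.0138
gripper_force: 34.9
```

```bash
python3 mon.py
```

```text
hi_left 830 [0.20607    0.20946599] 2 [0.19755199 0.19765169 0.19775138]
lo_right 840 [0.18326152 0.18654637] 301 [0.13948055 0.16836087 0.18420197]
t 4.55
```

Call:
carry_out(motion="0 0 0 0 0 0 -1; 0 0 0 0 0 0 -1; 0 0 0 0 0 0 -1; 0 0 0 0 0 0 -1; 0 0 0 0 0 0 -1; -0.02 0 -0.5 0 0 0 0; -0.02 0 -0.35 0 0 0 0.2; 0 0 0 0 0 0 0.2; 0 0 0 0 0 0 0.2; 0 0 0 0 0 0 0.2; 0 0 0 0 0 0 0.2")

```text
t: 5.92
ee_pos: [0.5092, -0.2119, 0.1249]
orientation: [0.0, 0.999, -0.053, 0.0]
force: [-0.3, -0.1, -0.6]
finger_gap: 0.0511
gripper_force: 0.0
```

```bash
python3 mon.py
```

```text
hi_left 806 [0.19092448 0.19491102] 4 [0.18167848 0.1839197  0.1852065 ]
lo_right 839 [0.18331783 0.1867218 ] 302 [0.13985841 0.16788592 0.18452056]
t 6.025
```

The rail is about 8 mm above the lower one. I'll retreat and check that it has stopped.

Call:
carry_out(motion="0 0.08 0.3 0 0 0 0.2; 0 0 0.7 0 0 0 0.2; 0 0 0.8 0 0 0 0.2; -0.5 0 0.8 0 0 0 0.2; -0.9 -0.3 0.3 0 0 0 0.2; -0.9 -0.3 0 0 0 0 0.2; 0 0 0 0 0 0 0.2; 0 0 0 0 0 0 0.2")

```text
t: 7.02
ee_pos: [0.4178, -0.2323, 0.2412]
orientation: [0.0, 0.999, -0.052, 0.001]
force: [0.8, 0.4, -0.8]
finger_gap: 0.0508
gripper_force: 0.0
```

```bash
python3 mon.py; python3 - <<'E'
from h import *
s=snapshot("side");cv2.imwrite("pics/s3.png",s["image"]);S=cloud(s);T=cloud(snapshot("top"))
for n,A in(("side",S),("top",T)):
  for c in((.511,-.208),(.465,.173)):
    w=A.reshape(-1,3);w=w[(np.hypot(*(w[:,:2]-c).T)<.02)&(w[:,2]>.09)&(w[:,2]<.22)]
    print(n,c,len(w),np.percentile(w[:,2],[2,50,98]) if len(w) else "")
E
```

```text
hi_left 808 [0.19097564 0.19457385] 4 [0.18315741 0.18349005 0.18731054]
lo_right 837 [0.1832348  0.18733314] 303 [0.13987821 0.1687208  0.18455253]
t 7.125
side (0.511, -0.208) 199 [0.1266643  0.14427774 0.15603081]
side (0.465, 0.173) 403 [0.12808896 0.14599724 0.15620096]
top (0.511, -0.208) 199 [0.12978667 0.1524737  0.15731213]
top (0.465, 0.173) 198 [0.13175025 0.15256724 0.15812546]
```

View pics/s3.png

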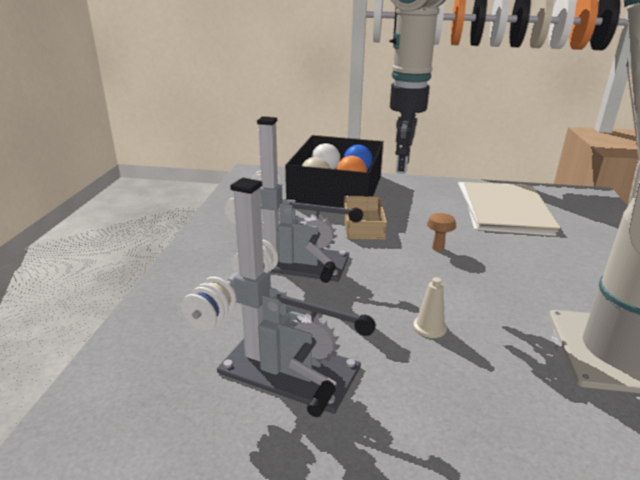

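The rail is steady about 7 mm above the other. The pawl disc is back at its resting height at (356,215), and the lower winch hasn't changed. The arm is clear, so I'm handing in.

```bash
python3 -c "
from plant import job_done;print(job_done())"
```

```text
the job is handed in; nothing more can be done
None
```

The higher rail is now caught about 7 mm above the lower one, by the camera measurements. Its pawl is back in the ratchet, the lower rail and pawl have not moved, and the job is handed in (it returned no verdict).

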